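# Size a jig pin in the tapered gauge and hang it in its socket

## Task

Find out the size of the jig pin that stands in the rusty bracket: slide its shank along the slot of the tapered gauge from the wide end until it wedges between both bars, gently, without forcing it, and see which coloured band it stops in. Then draw it out and lower it, not drop it, into the tube socket of that colour until its collar rests on the rim, and leave it hanging there. Leave the other two pins and the tools and offcuts on the bench where they are.

Things in the scene. Friction and masses are not known exactly. Their poses are not given: they have to be found in the camera images.
- grip_a (a point): Jig pin A: grasp point on its axis, mid-grip, 27 mm above the collar's underside, z up the pin. All three pins have one head: black knurled grip 20 mm thick, 33 mm tall, its top 11 mm above this point, on a steel collar 28 mm across, 5 mm thick. Which of the three hangs in the bracket's boss varies.
- pin_a: Jig pin A, 104 mm long, 0.1 to 0.19 kg; origin on the axis at the collar's underside, z up. Below it the plain steel shank, 66 mm long with a 3 mm chamfered foot. The three shanks are 10, 12 and 14 mm thick, in no told order: only gauging tells.
- grip_b (a point): Jig pin B: grasp point on its axis, mid-grip, 27 mm above the collar's underside, z up the pin. All three pins have one head: black knurled grip 20 mm thick, 33 mm tall, its top 11 mm above this point, on a steel collar 28 mm across, 5 mm thick. Which of the three hangs in the bracket's boss varies.
- pin_b: Jig pin B, 104 mm long, 0.1 to 0.19 kg; origin on the axis at the collar's underside, z up. Below it the plain steel shank, 66 mm long with a 3 mm chamfered foot. The three shanks are 10, 12 and 14 mm thick, in no told order: only gauging tells.
- grip_c (a point): Jig pin C: grasp point on its axis, mid-grip, 27 mm above the collar's underside, z up the pin. All three pins have one head: black knurled grip 20 mm thick, 33 mm tall, its top 11 mm above this point, on a steel collar 28 mm across, 5 mm thick. Which of the three hangs in the bracket's boss varies.
- pin_c: Jig pin C, 104 mm long, 0.1 to 0.19 kg; origin on the axis at the collar's underside, z up. Below it the plain steel shank, 66 mm long with a 3 mm chamfered foot. The three shanks are 10, 12 and 14 mm thick, in no told order: only gauging tells.
- boss_rim (a point): Centre of the top rim of the bracket's boss, a steel tube 30 mm outside, 18 mm bore, rim 80 mm above the bench. The pin to be gauged hangs here by its collar, shank down. The bracket is a rust-brown welded saddle, base 80 by 190 mm running to +y from the boss, cheeks at most 64 mm high; fixed.
- gauge_mouth (a point): Slot of the tapered gauge: centre line at the wide end, level with the bars' tops, 80 mm above the bench; x along the slot to the narrow end, z up. Slot 22 mm wide here, 1 mm less every 10 mm along x. Lower a pin in at x about 15 mm. Clear under the 10 mm thick bars from x = -9 to 143 mm, down to 6 mm over the bench.
- gauge: Tapered gauge: grey base 200 by 106 mm, two feet, two steel bars in a narrow V; fixed. Origin underneath, 70 mm along the slot, x to the narrow end. A push of 4 to 8 N along the slot wedges a pin; over 35 N of contact between pin and bars (about a 17 N push) is forcing it. Drawn straight back it comes free. The collar may ride a few mm above the bars.
- band_red (a point): Middle of the red painted band on the gauge bars, on the slot's centre line, 82 mm along x from the mouth. The band is 20 mm long; a 14 mm shank stops in it (first touch at 80 mm, up to 8 mm farther under the push).
- band_yellow (a point): Middle of the yellow painted band on the gauge bars, on the slot's centre line, 102 mm along x from the mouth. The band is 20 mm long; a 12 mm shank stops in it (first touch at 100 mm, up to 8 mm farther under the push).
- band_blue (a point): Middle of the blue painted band on the gauge bars, on the slot's centre line, 122 mm along x from the mouth. The band is 20 mm long; a 10 mm shank stops in it (first touch at 120 mm, up to 8 mm farther under the push).
- rim_red (a point): Centre of the top rim of the red tube socket, home of the 14 mm pin: red tube 30 mm outside, 18 mm bore, open through, rim 80 mm above the bench; a pin's collar rests on the rim. Stands with the other two, 85 mm apart in any order, on a dark steel strip 250 by 70 mm; fixed.
- rim_yellow (a point): Centre of the top rim of the yellow tube socket, home of the 12 mm pin: yellow tube 30 mm outside, 18 mm bore, open through, rim 80 mm above the bench; a pin's collar rests on the rim. Stands with the other two, 85 mm apart in any order, on a dark steel strip 250 by 70 mm; fixed.
- rim_blue (a point): Centre of the top rim of the blue tube socket, home of the 10 mm pin: blue tube 30 mm outside, 18 mm bore, open through, rim 80 mm above the bench; a pin's collar rests on the rim. Stands with the other two, 85 mm apart in any order, on a dark steel strip 250 by 70 mm; fixed.
- wrench: Open-ended wrench, 170 mm long, lying on the bench; not part of the job.
- brush: Brush with a handle, 200 mm long, lying on the bench; not part of the job.
- magnet: Green triangular welding square, 90 mm sides, 18 mm thick, lying on the bench; not part of the job.
- flatbar: Rust-brown flat-bar offcut, 140 by 30 by 6 mm, lying on the bench; not part of the job.

How it is judged:
By the outcome, as a careful person would: the job done as asked, in the order asked, and still so for the second after the job is handed in, with the robot touching nothing.
It also fails if it takes over 64 s, if anything falls off the work surface, if the arm or the gripper's body presses on something with over 40 N, if the wrist force passes 120 N, or if a joint passes its speed limit or range.

## Robot

A 6-joint arm with a two-finger parallel gripper is mounted at the origin on the work surface. World frame = base frame: x ahead of the robot, y to its left, z up, the work surface at z = 0. Lengths are in m, angles in rad, forces in N, time in s.
With the tool pointing down it reaches from about 0.25 to 0.725 m from the base axis. Payload 4 kg.
Tool frame: the origin (TCP) lies on the centre line of the jaws, within the pads' length; the fingertips stand 14 mm ahead of it and the grasp point (between the pads) lies 5 mm behind it; z points along the fingers, x is the direction in which the jaws open and shut, and the axes are right-handed (so a half turn about z gives the same grasp; the last joint's range is limited). The gripper opens to 85 mm and grips with 20 to 120 N. Pads are 22 mm wide; open, the fingers measure 114 mm over their backs; the gripper's body (76 mm by 85 mm) begins 54 mm behind the grasp point. The pads swing forward as they close: fully open they stand 13 mm farther back than shut.
Start: joints at [1.241, 0.241, 0.005, 1.335, 0, 1.571], TCP at [0.162, 0.473, 0.245] pointing down, gripper open.
Joint ranges: [-2.72, 2.72], [-1.05, 1.87], [-1.09, 1.28], [-1.99, 2.15], [-1.42, 1.44], [-3.14, 3.14]. Speed limits (rad/s): [2.79, 2.79, 3.14, 3.14, 3.14, 3.14].

## Interface

Orientations are given as a unit quaternion [x, y, z, w].
In Python, from workcell import get_obs, optics, ticket gives the robot as it stands.
- The arm moves only by the shell command python3 -m inch 'ROWS'. ROWS is JSON, a list that holds one entry, the list of rows, each a list of 5 numbers: the finger opening in cm, from 0 to 8.54, then the shift along the tool's x, y, z in cm, then the turn about the tool's z in degrees. In form: [[[fingers, dx, dy, dz, roll], ...]]. A call has exactly 5 rows; each row is the pose to reach, as a shift and turn from the pose measured when the call began, along the tool's axes at that moment; what a row does not reach only later rows make up. A row lasts 1/8 s, in which the tool goes at most 62.5 mm and 10.7 degrees, less where a joint would pass 70% of its speed; a pose out of reach is approached as far as the arm can. A call with a gripper value outside its range is refused whole. The fingers move at their own pace and stop on an object; the grip force is fixed at half the most. Time passes only in rows, so rows that repeat a pose let the fingers close, or fill a call up. It gives the time, the measured TCP pose, the force and the opening at its end, in the units of the state.
- get_obs(): the state, without advancing time (a new reading comes with each control period).
- optics.camera(name): name is "scene" or "top"; returns (picture, depth): 400x640x3 uint8, red, green, blue; 400x640 float32, m along the optical axis (not along the pixel's ray), 0 where there is no reading.
- optics.camera_info(name): a dict with "vfov" (degrees; the focal length in pixels is half the picture's height over the tangent of half this angle, whatever the lens; pixels are square), "cx", "cy" (the principal point, pixels), "R" (3x3) and "t" (3): a world point X has camera coordinates R X + t. Camera axes: x right, y down, z forward; pixel columns grow to the right and rows downward; lengths in m; the calibration is good to about 2 mm. A picture is of the moment at which its call begins. camera_info takes no time and is no camera call.
- ticket.job_done(): hands the job in, once; it reports no verdict.
The state is a dict: "clock": time; "joint_pos": joint angles; "joint_vel": joint speeds; "tau": joint torques, N m; "eef_pos": TCP position; "tool_rot": TCP orientation; "ft_force": force on the tool from outside, world axes, zero at the start; "ft_torque": the same for the moment, N m; "grip_width": finger opening in m.
Only numpy, scipy, OpenCV 4.12 (cv2) and the standard library are available. Lean on these libraries where they do the work, as an engineer would, in place of code of your own. Each camera call takes 0.05 s, during which the arm holds its last target.

## Working session

There is one attempt and no reset: what is moved stays moved. The work goes in short steps, Python scripts to look and compute and a shell command to move; the robot and the scene stay as the last step left them, time stands still between calls to the robot, and variables do not carry over. Pictures are saved under pics/ and viewed, and the job is handed in when it is done.

```bash
mkdir -p pics; ls
cat > h.py <<'E'
import numpy as np, cv2
from workcell import get_obs, optics, ticket
from scipy.spatial.transform import Rotation as Ro
def cam(n):
    p,d=optics.camera(n); i=optics.camera_info(n); return p,d,i
def f(i,h=400): return h/2/np.tan(np.radians(i['vfov'])/2)
def ray(i,u,v,z):
    R=np.array(i['R']);t=np.array(i['t']); c=-R.T@t
    d=R.T@np.array([(u-i['cx'])/f(i),(v-i['cy'])/f(i),1]); return c+d*(z-c[2])/d[2]
def proj(i,X):
    c=np.array(i['R'])@np.array(X)+np.array(i['t']); return c[0]/c[2]*f(i)+i['cx'],c[1]/c[2]*f(i)+i['cy']
def cloud(d,i):
    v,u=np.mgrid[:d.shape[0],:d.shape[1]]
    P=np.stack([(u-i['cx'])/f(i)*d,(v-i['cy'])/f(i)*d,d],-1)
    return (P-np.array(i['t']))@np.array(i['R'])
E
python3 - <<'E'
from h import *
for n in ("scene","top"):
    p,d,i=cam(n); cv2.imwrite(f'pics/{n}0.png',p[...,::-1]); print(n,i,d.min(),d.max()); np.savez(f'{n}0.npz',p=p,d=d)
o=get_obs(); print(o)
E
```

```text
pics
scene {'vfov': 43.88238768710184, 'cx': 313.6351455069364, 'cy': 197.45052251844575, 'R': array([[ 0.59079675,  0.80680532,  0.00493818],
       [ 0.64509441, -0.46868754, -0.60347759],
       [-0.48457446,  0.35971819, -0.79736467]]), 't': array([-0.32175617, -0.32583522,  1.37453187])} 0.0 3.003003
top {'vfov': 42.15670914112625, 'cx': 323.6815255566393, 'cy': 194.76230810373485, 'R': array([[ 0.01878892, -0.99974622,  0.01242867],
       [-0.99590083, -0.01981382, -0.08825501],
       [ 0.08847887, -0.01071951, -0.99602037]]), 't': array([-0.02779555,  0.55517427,  1.32545612])} 0.0 2.2372568
{'clock': 0.1, 'joint_pos': array([1.24097026e+00, 2.41320370e-01, 3.83732971e-03, 1.33521478e+00,
       1.26010003e-05, 1.57081759e+00]), 'joint_vel': array([ 0.00012535, -0.00175184,  0.00429442, -0.00076941, -0.00136937,
       -0.00164352]), 'tau': array([-3.49622851e-04, -3.73136473e+01,  2.53010470e+01,  1.08458579e-02,
        4.02748503e-05, -1.06793934e-07]), 'eef_pos': array([0.16175587, 0.47252497, 0.24450234]), 'tool_rot': array([ 8.13602301e-01,  5.81421010e-01, -7.77180778e-04,  5.47674168e-04]), 'ft_force': array([-0.80407166, -0.88220872,  0.5253921 ]), 'ft_torque': array([ 0.00933886,  0.02774292, -0.05738948]), 'grip_width': 0.08566498582045967}
```

View pics/scene0.png

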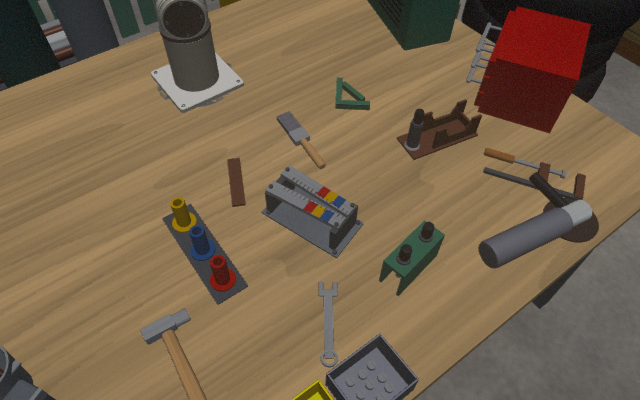

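View pics/top0.png

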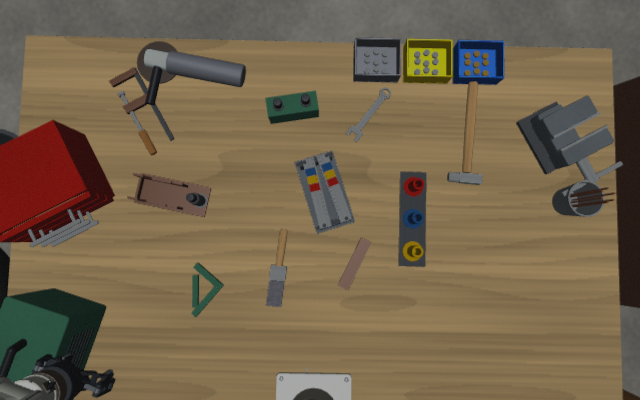

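The top view shows the bracket pin at about (196,200), the gauge at (325,190), and the sockets red (414,186), blue (414,218) and yellow (412,251). Next I measure them.

Run:
```python
from h import *
def crop(p,u0,v0,u1,v1,s): return cv2.resize(p[v0:v1,u0:u1],None,fx=s,fy=s,interpolation=cv2.INTER_CUBIC)
T=np.load('top0.npz')['p'];S=np.load('scene0.npz')['p']
a=crop(T,120,140,360,240,3.3)
b=crop(S,250,90,490,260,3.3)
cv2.imwrite('pics/a.png',a[...,::-1]);cv2.imwrite('pics/b.png',b[...,::-1])
it=optics.camera_info('top');isc=optics.camera_info('scene')
hsv=cv2.cvtColor(T,cv2.COLOR_RGB2HSV);hs=cv2.cvtColor(S,cv2.COLOR_RGB2HSV)
rng={'red':[(0,8),(172,180)],'yellow':[(22,32)],'blue':[(105,122)]}
for nm,h,d,i in(('top',hsv,np.load('top0.npz')['d'],it),('scene',hs,np.load('scene0.npz')['d'],isc)):
  C=cloud(d,i)
  for c,r in rng.items():
    m=np.zeros(h.shape[:2],bool)
    for l,u in r: m|=(h[...,0]>=l)&(h[...,0]<=u)&(h[...,1]>150)&(h[...,2]>70)
    m&=(C[...,0]>.2)&(C[...,0]<.75)&(abs(C[...,1])<.4)
    n,lab,st,ce=cv2.connectedComponentsWithStats(m.astype(np.uint8))
    for k in range(1,n):
      if st[k,4]>12:
        q=C[lab==k]; q2=q[(q[:,2]>.074)&(q[:,2]<.09)]
        print(nm,c,st[k],ce[k].round(1),'ray80',ray(i,*ce[k],.08).round(4),'cloudmed',np.median(q,0).round(4),len(q2),(q2.min(0)/2+q2.max(0)/2).round(4) if len(q2) else '')
```

```text
top red [328 177  10   9  61] [332.3 181.1] ray80 [ 0.5854 -0.0374  0.08  ] cloudmed [ 0.5858 -0.0367  0.0793] 61 [ 0.5856 -0.0379  0.0803]
top red [404 177  20  19 226] [413.1 185.9] ray80 [ 0.5773 -0.2401  0.08  ] cloudmed [ 0.58   -0.2476  0.0103] 62 [ 0.5852 -0.2522  0.0796]
top red [309 183  11   9  63] [314.1 186.8] ray80 [0.5701 0.0079 0.08  ] cloudmed [0.5697 0.008  0.0792] 62 [0.5697 0.0081 0.0791]
top yellow [324 170  11   9  67] [329.3 173.8] ray80 [ 0.6037 -0.0295  0.08  ] cloudmed [ 0.6034 -0.0289  0.079 ] 66 [ 0.6034 -0.0288  0.0795]
top yellow [307 175  11   9  71] [312.  179.2] ray80 [0.5892 0.0134 0.08  ] cloudmed [0.5895 0.0135 0.079 ] 69 [0.5899 0.0135 0.0797]
top yellow [403 241  20  20 259] [412.2 250.6] ray80 [ 0.4162 -0.2382  0.08  ] cloudmed [ 0.4158 -0.246   0.0106] 73 [ 0.4155 -0.2507  0.0802]
top blue [322 163  10   8  57] [326.6 166.5] ray80 [ 0.622  -0.0224  0.08  ] cloudmed [ 0.6226 -0.0233  0.079 ] 54 [ 0.6223 -0.0223  0.0806]
top blue [306 168  10   8  56] [310.2 171.6] ray80 [0.6082 0.0184 0.08  ] cloudmed [0.6075 0.0189 0.079 ] 52 [0.6086 0.0177 0.07
[... 548 characters left out ...]
.254   0.0795]
scene yellow [324 191  14  12  84] [330.6 196.4] ray80 [0.586  0.0129 0.08  ] cloudmed [0.5867 0.0124 0.0806] 84 [0.5869 0.0128 0.0806]
scene yellow [170 197  27  36 577] [181.4 215.6] ray80 [ 0.4478 -0.2599  0.08  ] cloudmed [ 0.4221 -0.2545  0.0369] 114 [ 0.4118 -0.252   0.0793]
scene yellow [312 205  13  12  90] [318.1 210.8] ray80 [ 0.6003 -0.03    0.08  ] cloudmed [ 0.6007 -0.0303  0.0805] 90 [ 0.6004 -0.0299  0.0806]
scene blue [190 225  14  12  50] [196.4 231. ] ray80 [ 0.4986 -0.253   0.08  ] cloudmed [ 0.4988 -0.2529  0.0798] 49 [ 0.4986 -0.2527  0.0796]
scene blue [190 240  25  20 163] [203.  252.1] ray80 [ 0.5488 -0.2657  0.08  ] cloudmed [ 0.5074 -0.2589  0.01  ] 0
```

View pics/a.png

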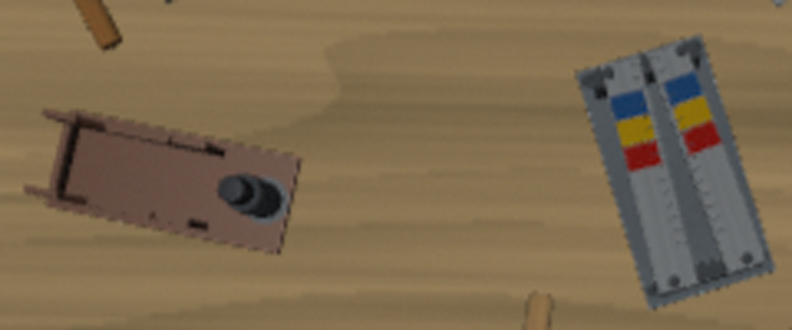

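View pics/b.png

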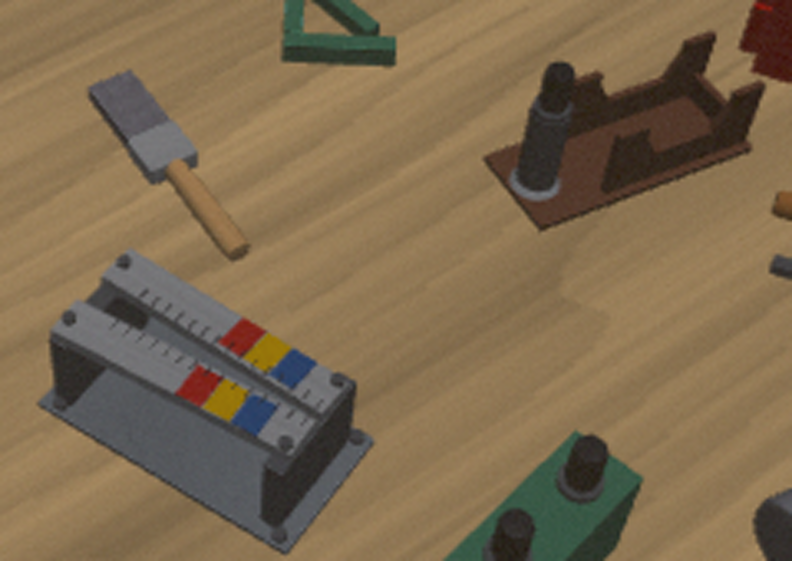

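Run:
```python
from h import *
for n in('top','scene'):
  z=np.load(n+'0.npz');i=optics.camera_info(n);C=cloud(z['d'],i)
  w=(C[...,0]>.5)&(C[...,0]<.62)&(C[...,1]>.22)&(C[...,1]<.38)&(C[...,2]>.067)
  q=C[w]; print(n,len(q),q.max(0))
  for lo,hi in((.068,.078),(.08,.09),(.09,.11),(.111,.125)):
    s=q[(q[:,2]>lo)&(q[:,2]<hi)]
    if len(s): print(lo,len(s),s.min(0).round(4),s.max(0).round(4),s.mean(0).round(4))
  m=(w&(C[...,2]>.112)).astype(np.uint8); M=cv2.moments(m,True); u,v=M['m10']/M['m00'],M['m01']/M['m00']
  print('topdisc',u,v,ray(i,u,v,.118).round(4))
  p=z['p'].astype(float).copy()
  for lab,X in(('b',(.56,.3,.08)),):pass
  # socket rims refined
  for y in(.4137,.4985,.584):
    s=C[(abs(C[...,0]-y)<.03)&(abs(C[...,1]+.252)<.03)&(C[...,2]>.075)&(C[...,2]<.09)]
    (c,r)=cv2.minEnclosingCircle(s[:,:2].astype(np.float32)); print('rim',np.round(c,4),round(r,4),len(s),s[:,2].mean().round(4))
```

```text
top 135 [0.54895726 0.37226161 0.12083906]
0.068 16 [0.5182 0.293  0.0689] [0.549  0.3723 0.078 ] [0.5335 0.3033 0.074 ]
0.08 41 [0.5234 0.2946 0.0804] [0.5485 0.3194 0.0894] [0.534  0.3023 0.0836]
0.09 18 [0.5265 0.298  0.0902] [0.5462 0.3114 0.109 ] [0.5343 0.3016 0.101 ]
0.111 53 [0.5262 0.2985 0.1116] [0.5455 0.3162 0.1208] [0.5368 0.3076 0.1163]
topdisc 189.6346153846154 196.44230769230768 [0.5368 0.3073 0.118 ]
rim [ 0.4154 -0.2506] 0.0148 71 0.0788
rim [ 0.5003 -0.2515] 0.0146 64 0.0788
rim [ 0.5855 -0.2524] 0.0149 61 0.079
scene 240 [0.55005997 0.31890164 0.12241896]
0.068 42 [0.5201 0.29   0.068 ] [0.5481 0.3165 0.0779] [0.5388 0.2983 0.0728]
0.08 64 [0.5197 0.2921 0.08  ] [0.5501 0.3189 0.0899] [0.5374 0.3013 0.0843]
0.09 60 [0.5244 0.2953 0.0904] [0.5441 0.3142 0.1096] [0.5373 0.3019 0.1005]
0.111 60 [0.5232 0.2942 0.1112] [0.5434 0.3188 0.1224] [0.5344 0.3047 0.1169]
topdisc 419.2105263157895 112.01754385964912 [0.535  0.3043 0.118 ]
rim [ 0.412  -0.2511] 0.0164 111 0.079
rim [ 0.4964 -0.252 ] 0.0162 121 0.0792
rim [ 0.5825 -0.2536] 0.0157 129 0.0794
```

```bash
cat >> h.py <<'E'
def go(x,y,z,yaw=18.75,quiet=False):
    o=get_obs(); R=Ro.from_quat(o['tool_rot']).as_matrix(); p=np.array(o['eef_pos'])
    d=R.T@(np.array([x,y,z])-p)*100; cur=np.degrees(np.arctan2(R[1,0],R[0,0]))
    r=-(yaw-cur); r=(r+180)%360-180
    print('t',o['clock'],'p',p.round(4),'yaw',cur.round(2),'tilt',R[:,2].round(4),'F',np.round(o['ft_force'],2),'T',np.round(o['ft_torque'],3),'w',round(o['grip_width'],4)); print('cm',d.round(2),'roll',r.round(2))
E
python3 -c "
from h import *
go(.535,.3055,.2)"
```

```text
t 0.1 p [0.1618 0.4725 0.2445] yaw 71.1 tilt [-6.0e-04 -1.8e-03 -1.0e+00] F [-0.8  -0.88  0.53] T [ 0.009  0.028 -0.057] w 0.0857
cm [-3.7  40.72  4.46] roll 52.35
```

```bash
python3 -m inch '[[[6,-0.5,5,0.5,9],[6,-1,11,1,19],[6,-1.5,17,2,29],[6,-2,23,2.5,39],[6,-2.5,29,3,48]]]'; python3 -c "
from h import *
go(.535,.3055,.17)"
```

```text
clock: 0.72
eef_pos: [0.4294, 0.3538, 0.2139]
tool_rot: [0.98, 0.198, -0.001, 0.001]
ft_force: [0.1, 1.4, 0.9]
grip_width: 0.0598
t 0.725 p [0.4294 0.3538 0.2139] yaw 22.81 tilt [-0.0014 -0.0021 -1.    ] F [0.14 1.38 0.92] T [0.108 0.007 0.008] w 0.0598
cm [7.87 8.54 4.38] roll 4.06
```

```bash
python3 -m inch '[[[6,3,3,1,4],[6,6,6.5,3,4],[6,7.87,8.54,4.38,4],[6,7.87,8.54,4.38,4],[6,7.87,8.54,4.38,4]]]'; python3 -c "
from h import *
go(.535,.3055,.102)
for n in('top','scene'):
  p,d,i=cam(n);u,v=map(int,proj(i,[.535,.3055,.118]));
  cv2.imwrite('pics/c_%s.png'%n,cv2.resize(p[v-40:v+50,u-60:u+60],None,fx=6,fy=6)[...,::-1])"
```

```text
clock: 1.35
eef_pos: [0.5344, 0.3055, 0.1697]
tool_rot: [0.987, 0.163, -0.001, 0.001]
ft_force: [0.0, -0.2, 0.1]
grip_width: 0.0602
t 1.35 p [0.5344 0.3055 0.1697] yaw 18.81 tilt [-0.0026 -0.0024 -1.    ] F [ 0.03 -0.23  0.12] T [-0.01   0.011 -0.056] w 0.0602
cm [0.08 0.01 6.77] roll 0.06
```

View pics/c_scene.png

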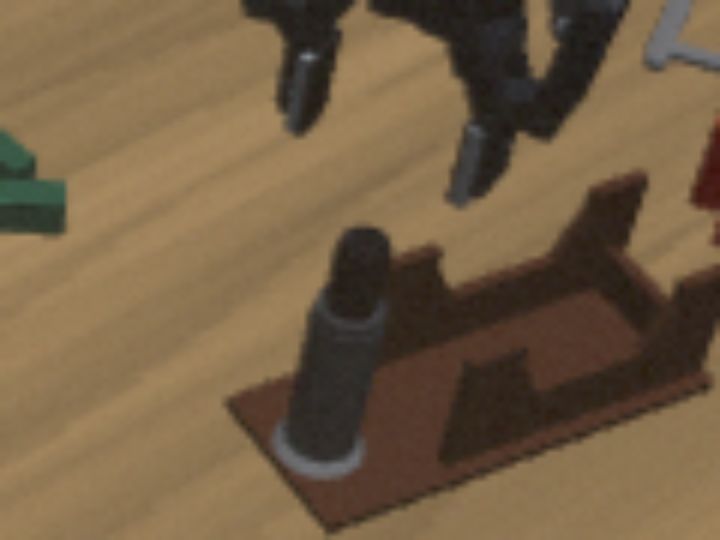

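The open fingers straddle the black grip, which is at about (362,240) in the crop. I'll descend and close.

```bash
python3 -m inch '[[[5,0.08,0,2.5,0],[5,0.08,0,5,0],[5,0.08,0,6.5,0],[5,0.08,0,6.77,0],[5,0.08,0,6.77,0]]]'; python3 -c "
from h import *
go(.535,.3055,.102)
for n in('top','scene'):
  p,d,i=cam(n);u,v=map(int,proj(i,[.535,.3055,.118]));
  cv2.imwrite('pics/d_%s.png'%n,cv2.resize(p[v-40:v+50,u-60:u+60],None,fx=6,fy=6)[...,::-1])"
```

```text
clock: 2.08
eef_pos: [0.5353, 0.3068, 0.1037]
tool_rot: [0.986, 0.164, -0.0, 0.001]
ft_force: [-0.1, 0.3, 0.5]
grip_width: 0.05
t 2.075 p [0.5353 0.3068 0.1037] yaw 18.91 tilt [ 0.    -0.001 -1.   ] F [-0.07  0.26  0.46] T [ 0.006  0.023 -0.079] w 0.05
cm [-0.07  0.12  0.17] roll 0.16
```

View pics/d_scene.png

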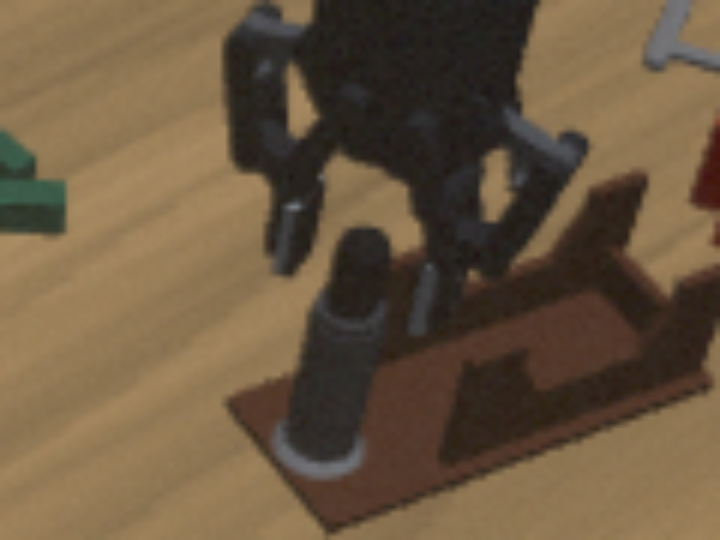

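```bash
python3 -m inch '[[[4,-0.05,0.1,0.15,0],[3,-0.05,0.1,0.15,0],[2,-0.05,0.1,0.15,0],[1,-0.05,0.1,0.15,0],[1,-0.05,0.1,0.15,0]]]'; python3 -c "
from h import *
go(.535,.3055,.22)"
```

```text
clock: 2.8
eef_pos: [0.5355, 0.3057, 0.103]
tool_rot: [0.986, 0.164, 0.0, 0.0]
ft_force: [-0.8, -1.0, 3.9]
grip_width: 0.0182
t 2.8 p [0.5355 0.3057 0.103 ] yaw 18.89 tilt [ 9.e-04 -6.e-04 -1.e+00] F [-0.76 -1.01  3.92] T [-0.172  0.244 -0.011] w 0.0182
cm [-4.00e-02  1.00e-02 -1.17e+01] roll 0.14
```

```bash
python3 -m inch '[[[1,0,0,-1,0],[1,0,0,-3,0],[1,0,0,-6,0],[1,0,0,-9,0],[1,0,0,-10,0]]]'; python3 -c "
from h import *
go(.4984+.015*.947,-.0411+.015*.3214,.195)
for n in('top','scene'):
  p,d,i=cam(n);u,v=map(int,proj(i,[.535,.3055,.17]));
  cv2.imwrite('pics/e_%s.png'%n,cv2.resize(p[v-50:v+50,u-60:u+60],None,fx=6,fy=6)[...,::-1])"
```

```text
clock: 3.42
eef_pos: [0.5365, 0.3064, 0.2054]
tool_rot: [0.986, 0.164, 0.002, -0.0]
ft_force: [-0.2, 0.3, -1.5]
grip_width: 0.0183
t 3.425 p [0.5365 0.3064 0.2054] yaw 18.89 tilt [ 0.0046  0.0015 -1.    ] F [-0.23  0.29 -1.54] T [-0.026  0.005  0.031] w 0.0183
cm [-13.36  31.65   0.98] roll 0.14
```

View pics/e_scene.png

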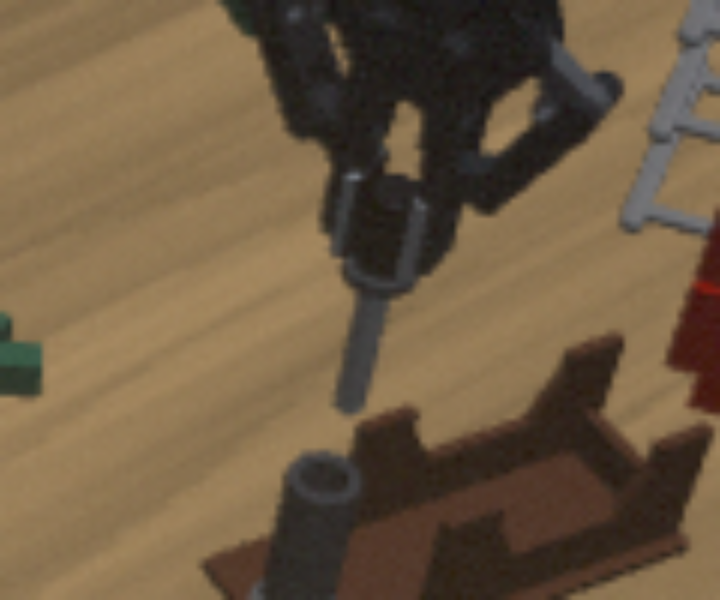

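The pin is clear of the boss and held upright, with its shank at about (365,350) in the crop. I'll carry it over to the gauge mouth.

```bash
python3 -m inch '[[[1,-2,5,0.2,0],[1,-4.5,11,0.3,0],[1,-7,17,0.4,0],[1,-9.5,22.5,0.5,0],[1,-11.5,27.5,0.6,0]]]'; python3 -c "
from h import *
go(.4984+.015*.947,-.0411+.015*.3214,.195)"
```

```text
clock: 4.15
eef_pos: [0.5147, 0.0066, 0.1961]
tool_rot: [0.986, 0.164, 0.0, -0.0]
ft_force: [1.5, -0.9, -1.8]
grip_width: 0.0184
t 4.15 p [0.5147 0.0066 0.1961] yaw 18.88 tilt [ 2.e-04  4.e-04 -1.e+00] F [ 1.49 -0.93 -1.78] T [-0.029 -0.093 -0.018] w 0.0184
cm [-1.58  3.99  0.11] roll 0.13
```

```bash
python3 -m inch '[[[1,-0.8,2,0,0],[1,-1.4,3.5,0,0],[1,-1.58,4,0,0],[1,-1.58,4,0,0],[1,-1.58,4,0,0]]]'; python3 -c "
from h import *
go(.4984+.015*.947,-.0411+.015*.3214,.112)
x=[.4984+.015*.947,-.0411+.015*.3214]
for n in('top','scene'):
  p,d,i=cam(n);C=cloud(d,i)
  u,v=map(int,proj(i,x+[.14]));
  cv2.imwrite('pics/f_%s.png'%n,cv2.resize(p[v-50:v+50,u-60:u+60],None,fx=6,fy=6,interpolation=cv2.INTER_CUBIC)[...,::-1])
  m=(np.hypot(C[...,0]-x[0],C[...,1]-x[1])<.03)
  for lo in np.arange(.09,.19,.01):
    s=C[m&(C[...,2]>lo)&(C[...,2]<lo+.01)]
    if len(s)>3: print(n,lo.round(3),len(s),s.mean(0).round(4),s.min(0).round(4),s.max(0).round(4))
"
```

```text
clock: 4.78
eef_pos: [0.5128, -0.0353, 0.196]
tool_rot: [0.986, 0.165, 0.0, -0.0]
ft_force: [0.1, -0.7, -2.3]
grip_width: 0.0183
t 4.775 p [ 0.5128 -0.0353  0.196 ] yaw 18.96 tilt [ 1.e-04  7.e-04 -1.e+00] F [ 0.12 -0.74 -2.34] T [-0.04  -0.04  -0.025] w 0.0183
cm [-0.05  0.09  8.4 ] roll 0.21
scene 0.11 15 [ 0.5154 -0.0356  0.116 ] [ 0.511  -0.0397  0.1118] [ 0.5194 -0.0288  0.1191]
scene 0.12 19 [ 0.5152 -0.0349  0.1243] [ 0.5109 -0.0393  0.1204] [ 0.5177 -0.0286  0.1283]
scene 0.13 16 [ 0.5148 -0.0363  0.1342] [ 0.5112 -0.0397  0.1301] [ 0.5182 -0.0319  0.138 ]
scene 0.14 19 [ 0.5157 -0.0356  0.1456] [ 0.5089 -0.0394  0.1403] [ 0.5185 -0.0311  0.15  ]
scene 0.15 19 [ 0.5144 -0.0365  0.1547] [ 0.5105 -0.04    0.151 ] [ 0.5175 -0.0303  0.1597]
scene 0.16 6 [ 0.515  -0.0361  0.1615] [ 0.5111 -0.0395  0.1602] [ 0.5175 -0.0318  0.1646]
scene 0.17 39 [ 0.5168 -0.0415  0.1765] [ 0.5033 -0.0478  0.1704] [ 0.5249 -0.0244  0.18  ]
scene 0.18 41 [ 0.5157 -0.043   0.1862] [ 0.5003 -0.0509  0.18  ] [ 0.5319 -0.0362  0.1899]
```

View pics/f_scene.png

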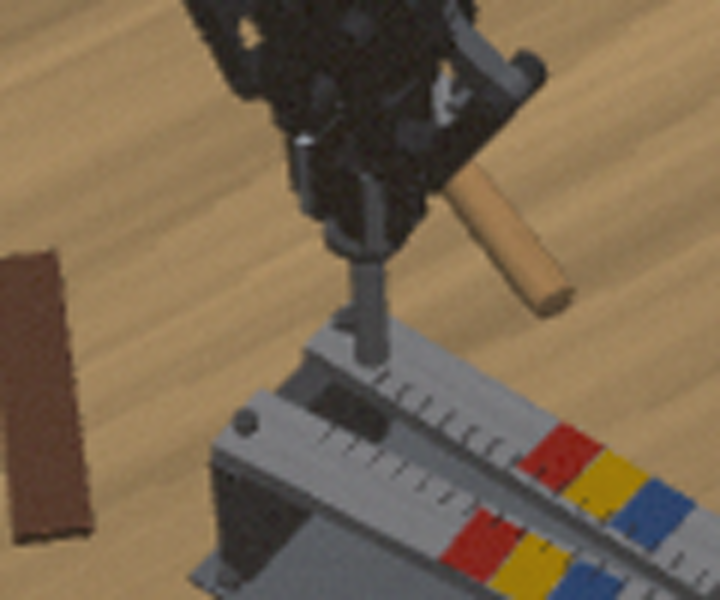

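View pics/f_top.png

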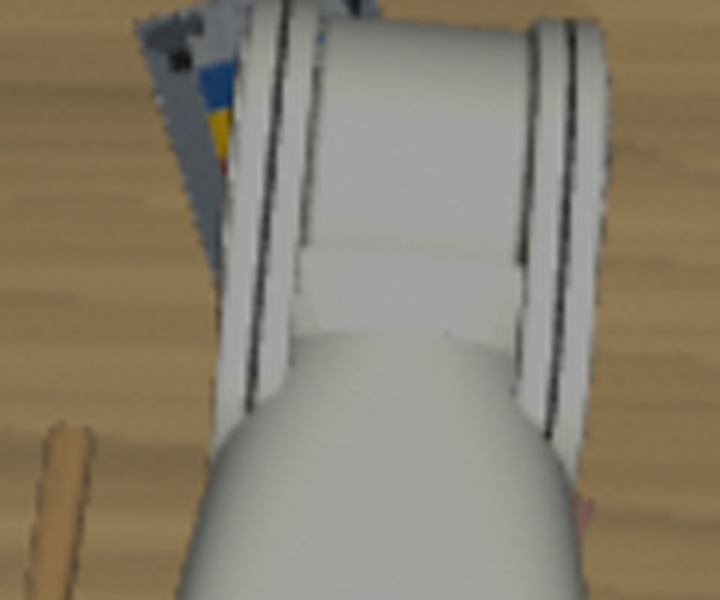

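Run:
```python
from h import *
p,d,i=cam('scene');C=cloud(d,i)
g=cv2.cvtColor(p,cv2.COLOR_RGB2GRAY).astype(float)
o=get_obs();P=o['eef_pos']
for z in(.115,.12,.125,.13,.135,.14,.145,.15):
    u,v=proj(i,[P[0],P[1],z]); r=int(round(v))
    zc=(np.array(i['R'])@[P[0],P[1],z]+i['t'])[2]
    row=C[r,int(u)-9:int(u)+10]
    # across-view segmentation by depth: points nearer than background
    m=np.where((d[r,int(u)-12:int(u)+13]<zc+.02)&(d[r,int(u)-12:int(u)+13]>0))[0]+int(u)-12
    print(z,'pred',round(u,2),r,'mask',m.min(),m.max(),'mid',(m.min()+m.max())/2,'wid mm',len(m)*zc/f(i)*1000,'row',g[r,int(u)-6:int(u)+8].astype(int))
```

```text
0.115 pred 290.84 174 mask 289 294 mid 291.5 wid mm 12.345749317459058 row [120 121 119 119 119  75  65  69  66  65  74 113 118 120]
0.12 pred 290.77 173 mask 289 294 mid 291.5 wid mm 12.297568618798003 row [119 118 121 119 120  76  64  68  68  69  85 113 120 124]
0.125 pred 290.69 171 mask 289 294 mid 291.5 wid mm 12.249387920136947 row [121 120 105  88  71  64  66  68  69  67  89 119 123 122]
0.13 pred 290.61 169 mask 289 293 mid 291.0 wid mm 10.167672684563241 row [128  99  74  68  69  64  66  68  66  69  87 118 126 128]
0.135 pred 290.53 168 mask 289 293 mid 291.0 wid mm 10.127522102345694 row [125  99  75  68  61  66  66  70  71  66  89 130 135 133]
0.14 pred 290.45 166 mask 289 293 mid 291.0 wid mm 10.087371520128148 row [126 126 123 126  95  65  66  68  70  66 113 137 143 141]
0.145 pred 290.37 165 mask 288 293 mid 290.5 wid mm 12.056665125492717 row [128 128 125 124  92  70  69  69  69  66 113 135 141 140]
0.15 pred 290.29 163 mask 288 293 mid 290.5 wid mm 12.008484426831663 row [127 128 130 127  97  72  67  70  71  70 106 129 134 134]
```

```bash
python3 -m inch '[[[1,0,0.2,0.5,0],[1,0,0.2,1.5,0],[1,0,0.2,2.3,0],[1,0,0.2,2.3,0],[1,0,0.2,2.3,0]]]'; python3 -c "
from h import *
x=[.4984+.015*.947,-.0411+.015*.3214]
go(*x,.105)
p,d,i=cam('scene');C=cloud(d,i)
u,v=map(int,proj(i,x+[.09]));
cv2.imwrite('pics/g.png',cv2.resize(p[v-30:v+30,u-40:u+40],None,fx=10,fy=10,interpolation=cv2.INTER_CUBIC)[...,::-1])
"
```

```text
clock: 5.55
eef_pos: [0.5135, -0.0375, 0.1731]
tool_rot: [0.986, 0.165, 0.0, -0.0]
ft_force: [-0.1, 0.6, -1.3]
grip_width: 0.0182
t 5.55 p [ 0.5135 -0.0375  0.1731] yaw 18.95 tilt [ 2.e-04  5.e-04 -1.e+00] F [-0.08  0.59 -1.31] T [ 0.021 -0.043  0.048] w 0.0182
cm [-0.05 -0.14  6.81] roll 0.2
```

View pics/g.png

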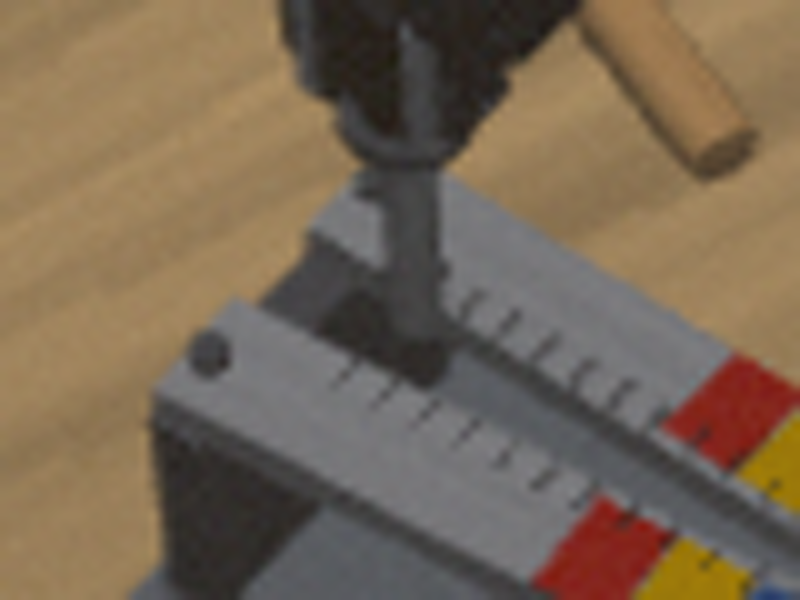

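The foot, at about (413,330) in the crop, sits centred between the bars' inner edges. I'll lower it in stages.

```bash
python3 -m inch '[[[1,0,0,0.4,0],[1,0,0,0.8,0],[1,0,0,1.2,0],[1,0,0,1.6,0],[1,0,0,2.0,0]]]'; python3 -c "
from h import *
x=[.4984+.015*.947,-.0411+.015*.3214]
go(*x,.107)
"
```

```text
clock: 6.22
eef_pos: [0.5136, -0.0375, 0.1529]
tool_rot: [0.986, 0.165, 0.0, -0.0]
ft_force: [-0.1, 0.2, -1.3]
grip_width: 0.0179
t 6.225 p [ 0.5136 -0.0375  0.1529] yaw 18.95 tilt [ 5.e-04  5.e-04 -1.e+00] F [-0.15  0.15 -1.33] T [-0.03   0.     0.027] w 0.0179
cm [-0.06 -0.14  4.59] roll 0.2
```

```bash
python3 -m inch '[[[1,0,0,1,0],[1,0,0,2.2,0],[1,0,0,3.4,0],[1,0,0,4.3,0],[1,0,0,4.5,0]]]'; python3 -c "
from h import *
x=[.4984+.07*.947,-.0411+.07*.3214]
go(*x,.107)
p,d,i=cam('scene')
u,v=map(int,proj(i,x+[.09]));
cv2.imwrite('pics/k.png',cv2.resize(p[v-30:v+30,u-40:u+40],None,fx=10,fy=10,interpolation=cv2.INTER_CUBIC)[...,::-1])
"
```

```text
clock: 6.85
eef_pos: [0.513, -0.0373, 0.1069]
tool_rot: [0.986, 0.165, -0.001, -0.0]
ft_force: [-0.3, -0.9, -1.6]
grip_width: 0.0183
t 6.85 p [ 0.513  -0.0373  0.1069] yaw 18.95 tilt [-1.3e-03  6.0e-04 -1.0e+00] F [-0.33 -0.85 -1.63] T [ 0.011 -0.006 -0.021] w 0.0183
cm [ 5.5  -0.09 -0.01] roll 0.2
```

View pics/k.png

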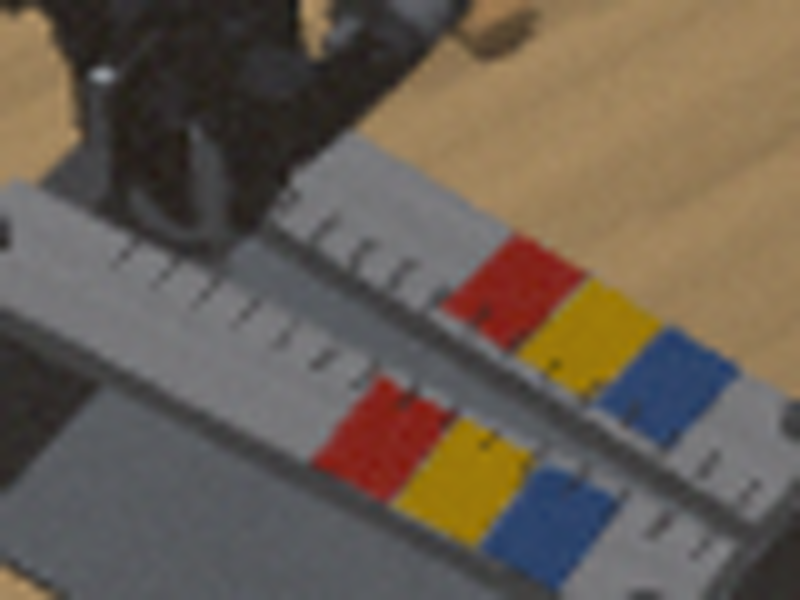

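```bash
python3 -m inch '[[[1,0.8,0,0,0],[1,1.8,0,0,0],[1,2.8,0,0,0],[1,3.7,-0.05,0,0],[1,4,-0.05,0,0]]]'
cat >> h.py <<'E'
def st(t=None):
    o=get_obs();p=np.array(o['eef_pos'])[:2]-[.4984,-.0411]; X=np.array([.947,.3214]);N=np.array([-.3214,.947])
    F=np.array(o['ft_force'])[:2]; print('along mm',(p@X*1000).round(2),'lat',(p@N*1000).round(2),'Fal',(F@X).round(2),'Flat',(F@N).round(2))
E
python3 -c "
from h import *
x=[.4984+.07*.947,-.0411+.07*.3214]
go(*x,.107);st()
"
```

```text
clock: 7.52
eef_pos: [0.5517, -0.0236, 0.1071]
tool_rot: [0.986, 0.165, -0.0, -0.0]
ft_force: [-0.0, -0.9, -1.4]
grip_width: 0.0182
t 7.525 p [ 0.5517 -0.0236  0.1071] yaw 18.98 tilt [-3.e-04  6.e-04 -1.e+00] F [-0.04 -0.94 -1.45] T [-0.007 -0.033 -0.024] w 0.0182
cm [ 1.39 -0.05  0.01] roll 0.23
along mm 56.14 lat -0.53 Fal -0.34 Flat -0.88
```

```bash
python3 -m inch '[[[1,0.4,0,0,0],[1,0.8,0,0,0],[1,1.2,0,0,0],[1,1.5,0,0,0],[1,1.5,0,0,0]]]'; python3 -c "
from h import *
st()
"
```

```text
clock: 8.15
eef_pos: [0.5663, -0.0189, 0.1072]
tool_rot: [0.986, 0.165, 0.0, -0.0]
ft_force: [0.6, -1.0, -1.7]
grip_width: 0.0184
along mm 71.38 lat -0.81 Fal 0.26 Flat -1.14
```

```bash
python3 -m inch '[[[1,0.2,0,0,0],[1,0.4,0,0,0],[1,0.6,0,0,0],[1,0.7,0,0,0],[1,0.7,0,0,0]]]'; python3 -c "
from h import *
st()
"
```

```text
clock: 8.78
eef_pos: [0.5729, -0.0169, 0.1071]
tool_rot: [0.986, 0.165, 0.0, 0.0]
ft_force: [-0.2, -3.0, -2.0]
grip_width: 0.0182
along mm 78.37 lat -1.04 Fal -1.19 Flat -2.79
```

```bash
python3 -m inch '[[[1,0,0.05,0,0],[1,0,0.1,0,0],[1,0,0.15,0,0],[1,0,0.15,0,0],[1,0,0.15,0,0]]]'; python3 -c "
from h import *
st()
"
```

```text
clock: 9.4
eef_pos: [0.5735, -0.0181, 0.1072]
tool_rot: [0.986, 0.165, 0.0, 0.0]
ft_force: [0.1, 1.4, -1.5]
grip_width: 0.0183
along mm 78.49 lat -2.34 Fal 0.52 Flat 1.27
```

```bash
python3 -m inch '[[[1,0.1,0,0,0],[1,0.2,-0.03,0,0],[1,0.3,-0.03,0,0],[1,0.4,-0.03,0,0],[1,0.4,-0.03,0,0]]]'; python3 -c "
from h import *
st()
"
```

```text
clock: 10.02
eef_pos: [0.5772, -0.0165, 0.1071]
tool_rot: [0.986, 0.165, 0.0, 0.0]
ft_force: [-0.2, 0.2, -2.1]
grip_width: 0.0183
along mm 82.57 lat -2.04 Fal -0.07 Flat 0.28
```

```bash
python3 -m inch '[[[1,0.1,0,0,0],[1,0.2,0,0,0],[1,0.3,0,0,0],[1,0.4,0,0,0],[1,0.4,0,0,0]]]'; python3 -c "
from h import *
st()
"
```

```text
clock: 10.65
eef_pos: [0.5811, -0.0152, 0.1071]
tool_rot: [0.986, 0.165, 0.0, 0.0]
ft_force: [0.2, -0.5, -2.5]
grip_width: 0.0182
along mm 86.69 lat -2.03 Fal 0.03 Flat -0.56
```

```bash
python3 -m inch '[[[1,0.1,0,0,0],[1,0.2,0,0,0],[1,0.3,0,0,0],[1,0.4,0,0,0],[1,0.4,0,0,0]]]'; python3 -c "
from h import *
st()
"; python3 -m inch '[[[1,0.1,0,0,0],[1,0.2,0,0,0],[1,0.3,0,0,0],[1,0.4,0,0,0],[1,0.4,0,0,0]]]'; python3 -c "
from h import *
st()
"
```

```text
clock: 11.28
eef_pos: [0.585, -0.0138, 0.1071]
tool_rot: [0.986, 0.165, 0.0, 0.0]
ft_force: [-0.0, 0.2, -1.6]
grip_width: 0.018
along mm 90.78 lat -2.03 Fal 0.04 Flat 0.15
clock: 11.9
eef_pos: [0.5889, -0.0126, 0.1071]
tool_rot: [0.986, 0.165, 0.0, 0.0]
ft_force: [0.4, -0.9, -3.0]
grip_width: 0.0185
along mm 94.86 lat -2.12 Fal 0.09 Flat -0.99
```

```bash
python3 -m inch '[[[1,0.1,0,0,0],[1,0.2,0,0,0],[1,0.2,0,0,0],[1,0.3,0,0,0],[1,0.3,0,0,0]]]'; python3 -c "
from h import *
st()
"
```

```text
clock: 12.52
eef_pos: [0.5918, -0.0118, 0.1071]
tool_rot: [0.986, 0.165, 0.0, 0.0]
ft_force: [-0.1, -0.4, -1.3]
grip_width: 0.0181
along mm 97.88 lat -2.23 Fal -0.2 Flat -0.32
```

```bash
python3 -m inch '[[[1,0.1,0,0,0],[1,0.1,0,0,0],[1,0.2,0,0,0],[1,0.2,0,0,0],[1,0.2,0,0,0]]]'; python3 -c "
from h import *
st()
";  python3 -m inch '[[[1,0.1,0,0,0],[1,0.1,0,0,0],[1,0.2,0,0,0],[1,0.2,0,0,0],[1,0.2,0,0,0]]]'; python3 -c "
from h import *
st()
"
```

```text
clock: 13.15
eef_pos: [0.5938, -0.0112, 0.1071]
tool_rot: [0.986, 0.165, 0.0, 0.0]
ft_force: [-0.1, -2.7, -2.2]
grip_width: 0.0181
along mm 99.92 lat -2.3 Fal -0.95 Flat -2.49
clock: 13.78
eef_pos: [0.5955, -0.0106, 0.107]
tool_rot: [0.986, 0.165, 0.0, 0.0]
ft_force: [-0.8, -1.9, -1.7]
grip_width: 0.0184
along mm 101.77 lat -2.35 Fal -1.43 Flat -1.57
```

```bash
python3 -m inch '[[[1,0.1,0.02,0,0],[1,0.1,0.02,0,0],[1,0.2,0.02,0,0],[1,0.2,0.02,0,0],[1,0.2,0.02,0,0]]]'; python3 -c "
from h import *
st()
"
```

```text
clock: 14.4
eef_pos: [0.5968, -0.0103, 0.1068]
tool_rot: [0.986, 0.165, -0.001, 0.0]
ft_force: [-4.2, -2.5, -1.4]
grip_width: 0.0183
along mm 103.09 lat -2.43 Fal -4.73 Flat -0.99
```

```bash
python3 -m inch '[[[1,0.05,0,0,0],[1,0.1,0,0,0],[1,0.1,0,0,0],[1,0.1,0,0,0],[1,0.1,0,0,0]]]'; python3 -c "
from h import *
st();go(.6,0,.107)
x=[.4984+.103*.947,-.0411+.103*.3214]
p,d,i=cam('scene')
u,v=map(int,proj(i,x+[.09]));
cv2.imwrite('pics/m.png',cv2.resize(p[v-30:v+30,u-40:u+40],None,fx=10,fy=10,interpolation=cv2.INTER_CUBIC)[...,::-1])
"
```

```text
clock: 15.02
eef_pos: [0.5971, -0.0101, 0.1067]
tool_rot: [0.986, 0.165, -0.001, 0.001]
ft_force: [-3.7, -2.8, 0.2]
grip_width: 0.0181
along mm 103.43 lat -2.4 Fal -4.43 Flat -1.44
t 15.025 p [ 0.5971 -0.0101  0.1067] yaw 18.95 tilt [-0.0024 -0.0015 -1.    ] F [-3.73 -2.79  0.19] T [-0.726  1.049 -0.011] w 0.0181
cm [ 0.6  -0.86 -0.04] roll 0.2
```

View pics/m.png

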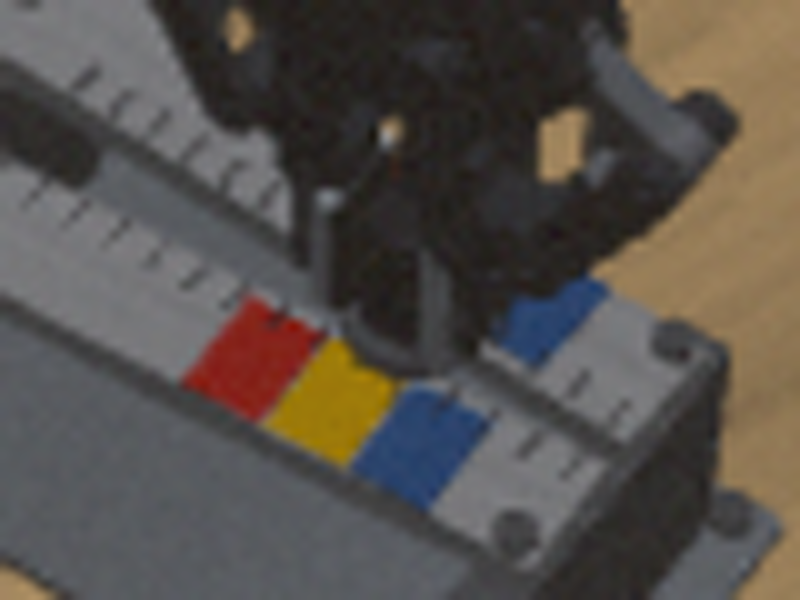

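```bash
python3 -m inch '[[[1,0.05,0,0,0],[1,0.1,0,0,0],[1,0.15,0,0,0],[1,0.15,0,0,0],[1,0.15,0,0,0]]]'; python3 -c "
from h import *
st();go(.4984+.06*.947,-.0411-.002+.06*.3214,.107)
"
```

```text
clock: 15.7
eef_pos: [0.5975, -0.01, 0.1065]
tool_rot: [0.986, 0.164, -0.002, 0.001]
ft_force: [-4.4, -3.5, 0.1]
grip_width: 0.0185
along mm 103.88 lat -2.42 Fal -5.29 Flat -1.94
t 15.7 p [ 0.5975 -0.01    0.1065] yaw 18.94 tilt [-0.0044 -0.0021 -1.    ] F [-4.38 -3.53  0.13] T [-0.796  1.212  0.007] w 0.0185
cm [-4.45 -0.07 -0.03] roll 0.19
```

It wedged at about 104 mm under a 5 N push, with the collar over the yellow band. That makes it the 12 mm pin. I'll draw it straight back and lift.

```bash
python3 -m inch '[[[1,-0.5,0,0,0],[1,-1.5,0,0,0],[1,-3,0,0,0],[1,-4.5,0,0,0],[1,-6,0,0,0]]]'; python3 -c "
from h import *
st()"
python3 -m inch '[[[1,-1,0,0,0],[1,-2,0,0,0],[1,-2.3,0,0,0],[1,-2.3,0,-0.5,0],[1,-2.3,0,-1.5,0]]]'; python3 -c "
from h import *
st();go(.4137,-.2515,.196)"
```

```text
clock: 16.32
eef_pos: [0.5399, -0.0293, 0.107]
tool_rot: [0.986, 0.165, -0.002, 0.0]
ft_force: [-0.1, 0.6, -1.6]
grip_width: 0.0181
along mm 43.12 lat -2.16 Fal 0.07 Flat 0.6
clock: 16.95
eef_pos: [0.5185, -0.0366, 0.1224]
tool_rot: [0.986, 0.165, -0.002, 0.0]
ft_force: [-0.2, 0.4, -1.4]
grip_width: 0.0181
along mm 20.47 lat -2.2 Fal -0.04 Flat 0.41
t 16.95 p [ 0.5185 -0.0366  0.1224] yaw 18.97 tilt [-0.0042 -0.0011 -1.    ] F [-0.17  0.38 -1.4 ] T [-0.008  0.009  0.027] w 0.0181
cm [-16.93  16.91  -7.29] roll 0.22
```

```bash
python3 -m inch '[[[1,0,0,-2,0],[1,0,0,-4,0],[1,0,0,-6,0],[1,0,0,-8,0],[1,0,0,-8,0]]]'; python3 -m inch '[[[1,-3,3,0,0],[1,-7,7,0,0],[1,-11,11,0,0],[1,-14,14,0,0],[1,-15.5,15.5,0,0]]]'; python3 -c "
from h import *
st();go(.4137,-.2515,.196)"
```

```text
clock: 17.58
eef_pos: [0.5206, -0.0365, 0.2047]
tool_rot: [0.986, 0.165, 0.0, 0.001]
ft_force: [-0.3, -0.1, -1.9]
grip_width: 0.0183
clock: 18.2
eef_pos: [0.4231, -0.2351, 0.2042]
tool_rot: [0.987, 0.164, -0.0, 0.001]
ft_force: [0.3, 0.3, -1.9]
grip_width: 0.0185
along mm -133.7 lat -159.55 Fal 0.35 Flat 0.19
t 18.2 p [ 0.4231 -0.2351  0.2042] yaw 18.83 tilt [-1.0e-04 -1.1e-03 -1.0e+00] F [ 0.27  0.29 -1.94] T [ 0.031 -0.044 -0.011] w 0.0185
cm [-1.41  1.24  0.82] roll 0.08
```

```bash
python3 -m inch '[[[1,-0.7,0.6,0.8,0],[1,-1.41,1.24,1.6,0],[1,-1.41,1.24,2.4,0],[1,-1.41,1.24,2.9,0],[1,-1.41,1.24,2.9,0]]]'
cat > look.py <<'E'
from h import *
import sys
x=[.4137,-.2515]
st();go(*x,.107)
for n in('scene','top'):
  p,d,i=cam(n);C=cloud(d,i)
  u,v=map(int,proj(i,x+[.09]));
  cv2.imwrite('pics/%s_%s.png'%(sys.argv[1],n),cv2.resize(p[v-30:v+30,u-40:u+40],None,fx=10,fy=10,interpolation=cv2.INTER_CUBIC)[...,::-1])
E
python3 look.py n
```

```text
clock: 18.82
eef_pos: [0.4137, -0.2507, 0.1746]
tool_rot: [0.986, 0.164, -0.001, 0.0]
ft_force: [-0.2, -0.1, -2.1]
grip_width: 0.0183
along mm -147.53 lat -171.28 Fal -0.19 Flat -0.02
t 18.825 p [ 0.4137 -0.2507  0.1746] yaw 18.9 tilt [-1.1e-03 -3.0e-04 -1.0e+00] F [-0.17 -0.08 -2.15] T [-0.001  0.006  0.015] w 0.0183
cm [-0.02  0.07  6.76] roll 0.15
```

View pics/n_scene.png

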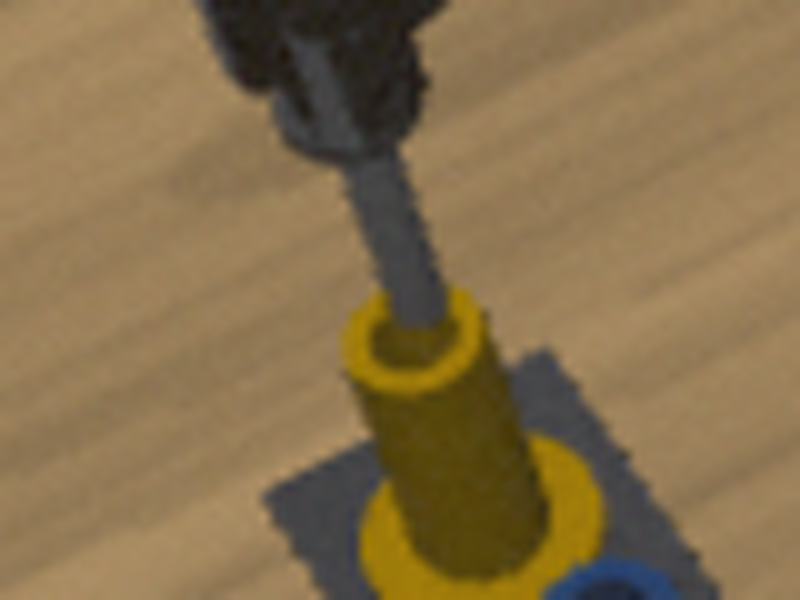

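View pics/n_top.png

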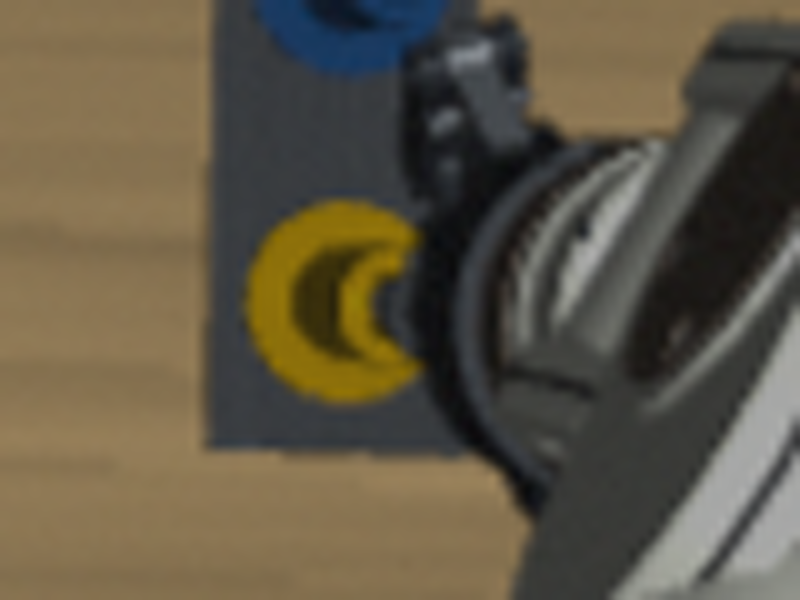

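The foot sits about 3 mm towards +y of the rim centre (foot at about (416,315), expected near (408,327)). That matches the side offset seen in the gauge, so I'll shift by +0.3 cm in tool y and look again.

```bash
python3 -m inch '[[[1,0,0.1,0,0],[1,0,0.2,0,0],[1,0,0.3,0,0],[1,0,0.3,0.2,0],[1,0,0.3,0.2,0]]]'; python3 look.py q
```

```text
clock: 19.55
eef_pos: [0.4149, -0.2539, 0.1731]
tool_rot: [0.986, 0.164, -0.0, 0.0]
ft_force: [-0.8, -0.2, -2.0]
grip_width: 0.0181
along mm -147.49 lat -174.66 Fal -0.84 Flat 0.06
t 19.55 p [ 0.4149 -0.2539  0.1731] yaw 18.88 tilt [-3.e-04 -9.e-04 -1.e+00] F [-0.81 -0.21 -2.05] T [0.007 0.029 0.044] w 0.0181
cm [-0.03 -0.27  6.61] roll 0.13
```

View pics/q_scene.png

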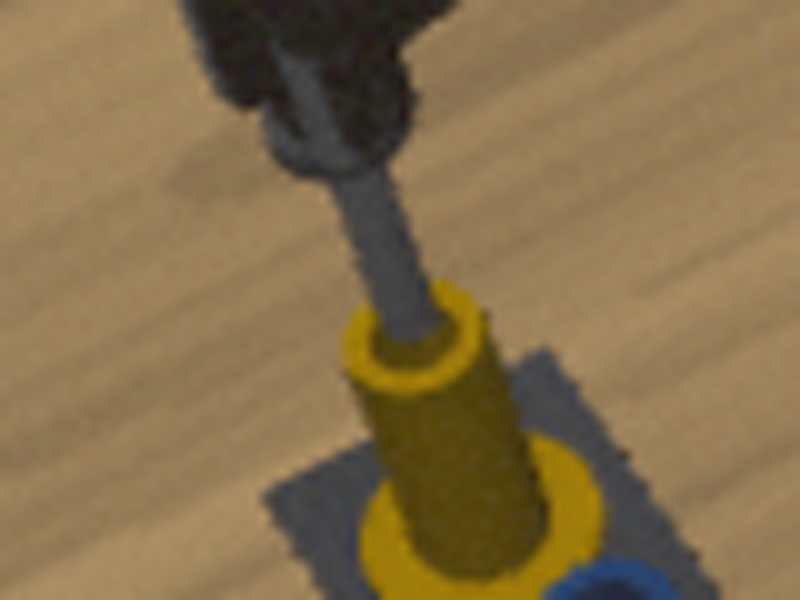

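View pics/q_top.png

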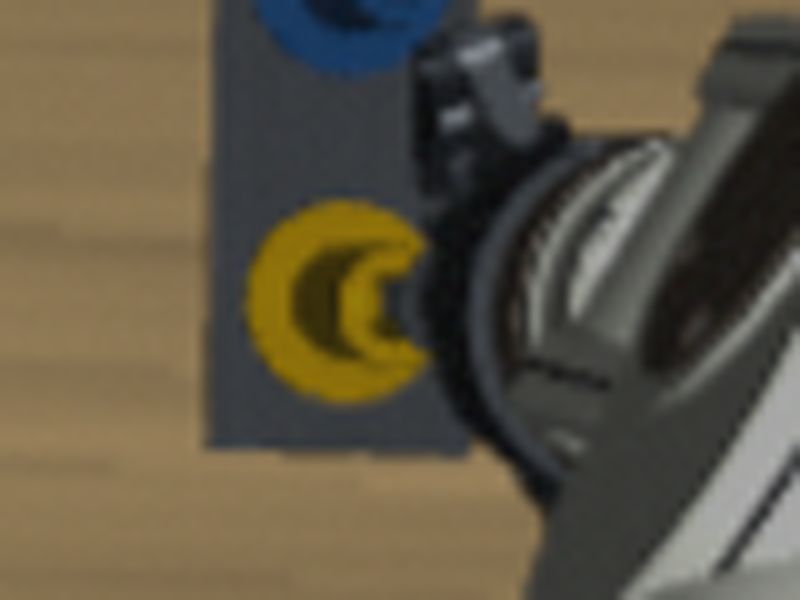

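The foot (at about (405,330)) is now within 1 mm of the bore centre, so I'll lower it.

```bash
python3 -m inch '[[[1,0,0,0.3,0],[1,0,0,0.6,0],[1,0,0,0.9,0],[1,0,0,1.2,0],[1,0,0,1.5,0]]]'; python3 look.py r
```

```text
clock: 20.27
eef_pos: [0.4149, -0.2539, 0.158]
tool_rot: [0.986, 0.164, -0.0, 0.0]
ft_force: [-0.8, -0.6, -1.8]
grip_width: 0.0185
along mm -147.44 lat -174.73 Fal -0.94 Flat -0.32
t 20.275 p [ 0.4149 -0.2539  0.158 ] yaw 18.88 tilt [-2.e-04 -1.e-03 -1.e+00] F [-0.79 -0.61 -1.79] T [-0.018  0.047  0.005] w 0.0185
cm [-0.04 -0.28  5.1 ] roll 0.13
```

View pics/r_scene.png

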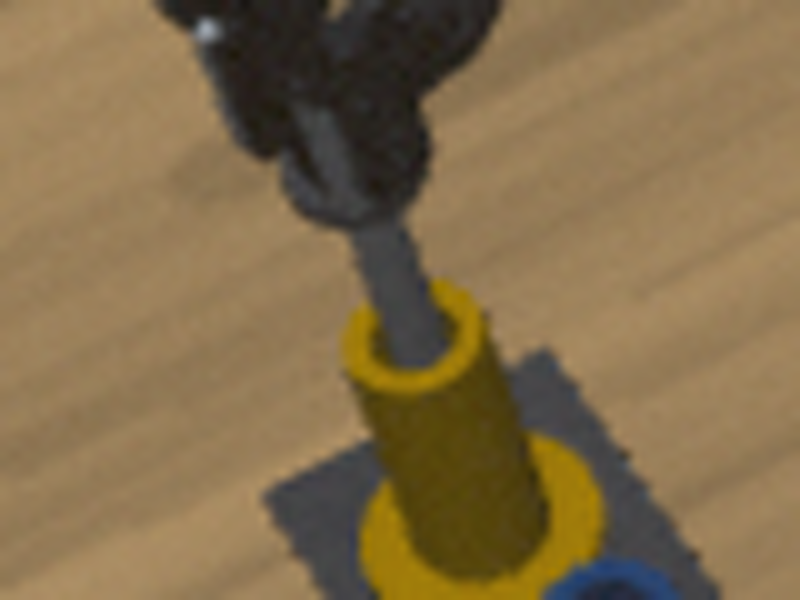

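```bash
python3 -m inch '[[[1,0,0,1,0],[1,0,0,2.2,0],[1,0,0,3.4,0],[1,0,0,4.4,0],[1,0,0,4.9,0]]]';  python3 -m inch '[[[1,0,0,0.1,0],[1,0,0,0.2,0],[1,0,0,0.3,0],[1,0,0,0.4,0],[1,0,0,0.4,0]]]'; python3 look.py s
```

```text
clock: 21.0
eef_pos: [0.4142, -0.2536, 0.1077]
tool_rot: [0.986, 0.164, -0.001, -0.0]
ft_force: [0.1, 0.0, -2.3]
grip_width: 0.0185
clock: 21.62
eef_pos: [0.4142, -0.2535, 0.1038]
tool_rot: [0.986, 0.164, -0.001, -0.0]
ft_force: [-0.8, 0.4, -2.7]
grip_width: 0.0181
along mm -147.98 lat -174.13 Fal -0.59 Flat 0.61
t 21.625 p [ 0.4142 -0.2535  0.1038] yaw 18.88 tilt [-2.e-03  1.e-04 -1.e+00] F [-0.76  0.39 -2.67] T [-0.017 -0.024 -0.022] w 0.0181
cm [ 0.01 -0.21 -0.32] roll 0.13
```

View pics/s_scene.png

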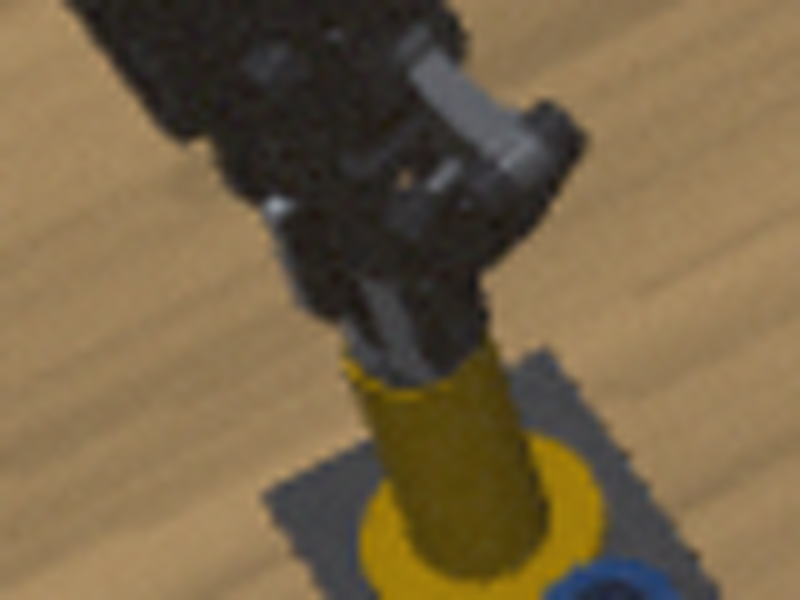

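```bash
python3 -m inch '[[[1,0,0,0.02,0],[1,0,0,0.04,0],[1,0,0,0.06,0],[1,0,0,0.08,0],[1,0,0,0.1,0]]]'
```

```text
clock: 22.35
eef_pos: [0.4143, -0.2536, 0.103]
tool_rot: [0.986, 0.164, -0.001, -0.0]
ft_force: [-0.5, 1.0, 2.3]
grip_width: 0.0184
```

```bash
python3 -m inch '[[[1,0,0,0.03,0],[1,0,0,0.05,0],[1,0,0,0.05,0],[1,0,0,0.05,0],[1,0,0,0.05,0]]]'
```

```text
clock: 22.98
eef_pos: [0.4143, -0.2536, 0.103]
tool_rot: [0.986, 0.164, -0.001, -0.0]
ft_force: [-2.3, 2.0, 4.8]
grip_width: 0.0183
```

The collar is on the rim with about 5 N of support. I'll release gradually. The neighbouring blue rim is lower than the fingertips, so the jaws have room to open.

```bash
python3 -m inch '[[[2.3,0,0,0,0],[3,0,0,0,0],[4,0,0,0,0],[5,0,0,0,0],[5,0,0,0,0]]]'; python3 look.py u
```

```text
clock: 23.6
eef_pos: [0.4143, -0.2536, 0.1029]
tool_rot: [0.986, 0.164, -0.001, -0.0]
ft_force: [-0.4, 0.6, 0.0]
grip_width: 0.0499
along mm -147.95 lat -174.19 Fal -0.19 Flat 0.73
t 23.6 p [ 0.4143 -0.2536  0.1029] yaw 18.88 tilt [-1.6e-03 -1.0e-04 -1.0e+00] F [-0.41  0.64  0.  ] T [ 0.02  -0.025 -0.005] w 0.0499
cm [ 0.01 -0.22 -0.41] roll 0.13
```

View pics/u_scene.png

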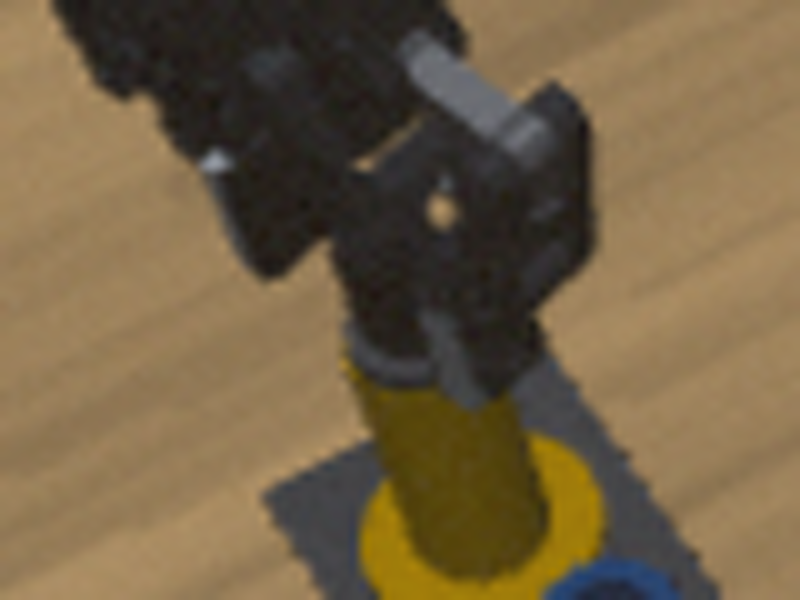

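The jaws are off the grip and the collar sits on the yellow rim. I'll retreat straight up.

```bash
python3 -m inch '[[[5,0,0,-1,0],[5,0,0,-3,0],[5,0,0,-6,0],[5,0,0,-10,0],[5,0,0,-13,0]]]'; python3 -m inch '[[[5,-2,0,0,0],[5,-5,0,0,0],[5,-8,-2,0,0],[5,-10,-4,0,0],[5,-10,-4,0,0]]]'; python3 look.py w
python3 - <<'E'
from h import *
for n in('scene','top'):
  p,d,i=cam(n); cv2.imwrite(f'pics/z_{n}.png',p[...,::-1])
  C=cloud(d,i); m=(np.hypot(C[...,0]-.4137,C[...,1]+.2515)<.03)
  s=C[m&(C[...,2]>.108)&(C[...,2]<.13)]; print(n,len(s),s.mean(0).round(4) if len(s) else '')
E
```

```text
clock: 24.32
eef_pos: [0.4149, -0.2538, 0.2355]
tool_rot: [0.986, 0.164, 0.0, 0.001]
ft_force: [0.4, -0.1, -0.3]
grip_width: 0.0494
clock: 24.95
eef_pos: [0.3048, -0.2474, 0.2349]
tool_rot: [0.987, 0.163, -0.001, 0.0]
ft_force: [-0.0, 0.7, 0.3]
grip_width: 0.0502
along mm -249.65 lat -133.11 Fal 0.19 Flat 0.63
t 24.95 p [ 0.3048 -0.2474  0.2349] yaw 18.79 tilt [-1.1e-03 -4.0e-04 -1.0e+00] F [-0.03  0.66  0.33] T [-0.047 -0.059 -0.017] w 0.0502
cm [10.19  3.9  12.78] roll 0.04
scene 94 [ 0.4158 -0.2522  0.1158]
top 58 [ 0.4166 -0.2498  0.1159]
```

View pics/w_scene.png

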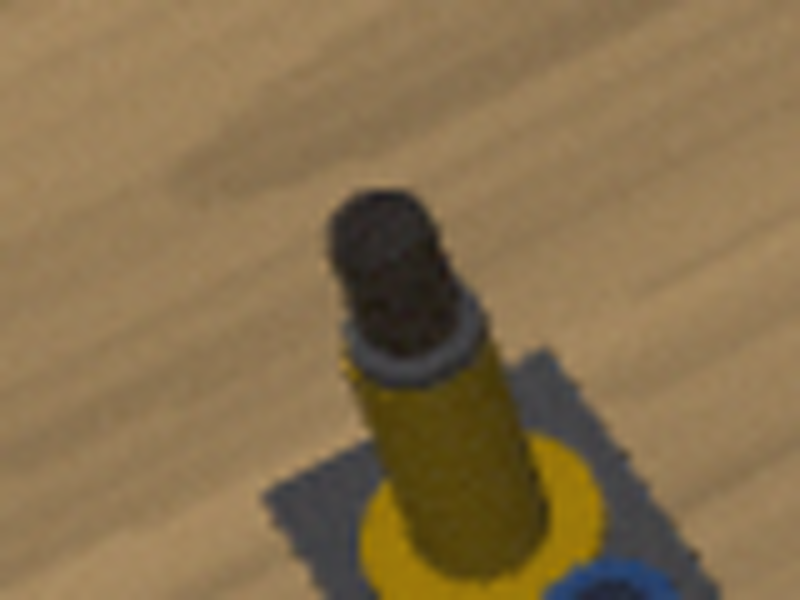

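View pics/z_scene.png

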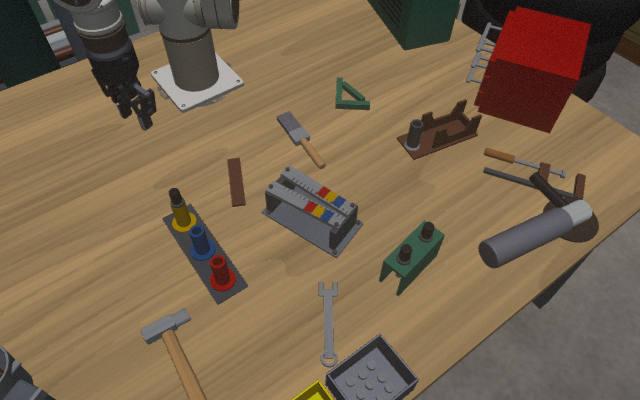

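The pin hangs seated in the yellow socket at about (178,205), with its grip top at roughly z = 0.118. The other pins, the tools and the offcuts are where they were.

```bash
python3 -c "
from h import *
ticket.job_done()"
```

```text
the job is handed in; nothing more can be done
```

The pin from the bracket is the 12 mm one. It now hangs in the yellow socket, and I handed the job in at about 25 s of the 64 s allowed.

- **Gauging:** I slid the shank along the slot from the wide end. It wedged about 104 mm along under a push of roughly 5 N, and the camera showed its collar over the yellow band. It then drew straight back with no sign of sticking.
- **Placing:** I lowered the pin into the yellow socket until the collar touched the rim, with about 5 N of support, then opened the jaws and backed off.
- **Last checks:** The pin stands upright with its collar on the yellow rim. The other two pins and the loose items looked unmoved in the last scene picture, and the gripper is clear and reads no contact force.
- **Disagreements:** The two cameras differed by about 3 mm. The pin also sat 2 to 3 mm sideways from where I expected it relative to the gripper. It brushed one gauge bar at about 3 N, and I corrected for the offset there and again before the socket.
- **Grip width:** The jaws read about 18 mm on the 20 mm grip throughout, and I found no cause for it. The hold was steady.

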